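# Change the fuse feeder over to its other chute

## Robot

A 7-joint arm with a two-finger parallel gripper is mounted at the origin on the work surface. World frame = base frame: x ahead of the robot, y to its left, z up, the work surface at z = 0. Lengths are in m, angles in degrees, forces in N, time in s.
With the tool pointing down it reaches from about 0.425 to 0.875 m from the base axis. Payload 4.7 kg.
Tool frame: the origin (TCP) lies midway between the tips of the shut fingers; the grasp point (between the pads) lies 19 mm behind it; z points along the fingers, y is the direction in which the jaws open and shut (so a half turn about z gives the same grasp; the last joint's range is limited). The gripper opens to 87 mm and grips with 3 to 60 N. Pads are 19 mm wide; open, the fingers measure 117 mm over their backs; the gripper's body (75 mm by 190 mm) begins 51 mm behind the grasp point.
Start: joints at [67.901, 18.392, -4.016, 83.108, 1.295, 78.541, -3.26], TCP at [0.253, -0.599, 0.223] pointing down, gripper open.
Joint ranges: [-163.93, 163.93], [-17.29, 119.83], [-79.2, 71.16], [3.27, 140.29], [-89.18, 269.18], [5.43, 117.66], [-154.24, 154.24]. Speed limits (degrees/s): [147.25, 147.25, 180, 180, 180, 180, 180].

## Interface

Orientations are given as [roll, pitch, yaw] about the fixed x, y, z axes, in that order (R = Rz(yaw) Ry(pitch) Rx(roll)).
In Python, from cell import env gives the robot as it stands. The module is installed in compiled form; this text tells all that it offers.
- The arm moves only by the tool servo_tool, never from a script. Its argument "plan" is a list of rows, each a list of 3 entries, a list of its own where there are three numbers: the opening, from 0 (shut) to 1 (fully open), then the shift along the tool's x, y, z in cm, then the turn, a rotation vector about the tool's x, y, z in degrees. A call has 1 to 20 rows; each row shifts and turns the pose as measured when the row begins, along the tool's axes as they then stand; what a row does not reach is not made up. A row lasts 1/12 s, in which the tool goes at most 41.7 mm and 7.16 degrees, less where a joint would pass 70% of its speed; a pose out of reach is approached as far as the arm can. A call is refused whole if a number of a shift passes 4.17 or a number of a turn 7.16, either way. A call with a gripper value outside its range is refused whole. The fingers move at their own pace and stop on an object; "force" is the grip in N (left out, the last holds). Time passes only in rows, so rows that do not move let the fingers close. It gives the time, the measured TCP pose, the force and the opening at its end, in the units of the state.
- env.get_obs(): the state, without advancing time (a new reading comes with each control period).
- env.read_camera(name): name is "scene" or "top" or "wrist"; returns a dict with "image" (480x640x3 uint8, blue, green, red), "fx", "fy", "cx", "cy" (pixels), "k1" (the pictures are not rectified: a ray, as slopes to the right and down, at radius r is drawn at 1 + k1 r^2 times it, then the intrinsics apply), "rvec" (rotation vector, rad) and "tvec" (3), from world to camera coordinates, as OpenCV has them; the wrist camera has in their place "T_tool_cam" (4x4, takes a point from camera to tool coordinates, whose origin is the TCP and whose axes are the flange's). Camera axes: x right, y down, z forward; pixel columns grow to the right and rows downward; lengths in m; the calibration is good to about 2 mm. A picture is of the moment at which its call begins: read the wrist's pose just before it. There is no depth.
- env.sign_off(): hands the job in, once; it reports no verdict.
The state is a dict: "time_s": time; "qpos": joint angles; "joint_velocities": joint speeds; "effort": joint torques, N m; "tool_pos": TCP position; "tool_rot": TCP orientation; "force": force on the tool from outside, world axes, zero at the start; "wrist_torque": the same for the moment, N m; "grip_width": finger opening in m.
Only numpy, scipy, OpenCV 4.12 (cv2) and the standard library are available. Lean on these libraries where they do the work, as an engineer would, in place of code of your own. Each camera call takes 0.05 s, during which the arm holds its last target. There are 200 camera calls.

## Task

Change the fuse feeder over to the chute that it is not feeding now and run out its fuses: first press down the raised finger pad of the seesaw gate with a fingertip until the gate has rocked right over, then push the red shutter tab all the way in, so that the three waiting fuses roll down that other chute into its tray. Use only the fingertips, do not touch or pick up the fuses, and leave everything else on the bench where it is.

Things in the scene. Friction and masses are not known exactly. Their poses are not given: they have to be found in the camera images.
- feeder: Fuse feeder, fixed, 620 mm wide (y). Origin at bench level under the magazine; x to its rear, y to its left seen from the robot. Clear magazine (74 x 33 mm, z 185-257) over the yellow seesaw gate (pivot along x, z 120 mm). A chute and tray on either side: blue left (+y), orange right (-y). The gate's low side is the chute fed. Grey uprights to z 197 at x = +-45, y within +-28.
- gate (a joint): Gate tilt, rad, -0.35 to 0.35. Positive: left (+y) end up, feeds right (orange); negative: right end up, feeds left (blue). Starts at either stop. A steel tumbler weight (36 mm dia., to 90 mm above the pivot, at feeder x -48 to -78) leans to the low side and keeps it there. Pressing the raised pad past level takes 1 to 2 N; then it falls over to the other stop by itself.
- left_pad (a point): Top centre of the gate's left finger pad, black rubber, 38 x 32 mm, on the front (robot side) of the feeder at x -78 mm, 115 mm left of the pivot. About 170 mm above the bench when raised, 91 mm when lowered; nothing beneath it but the feeder's 6 mm base plate.
- right_pad (a point): Top centre of the gate's right finger pad, the same, 115 mm right of the pivot.
- shutter (a joint): Slide shutter under the magazine, in m: 0 shut (fuses held; it starts at 0 to 0.004) to 0.036 fully open at its stop. Slides to the feeder's -y (right) when pushed, against about 2 N of friction, and stays where it is left. The fuses drop on to the gate from about half open.
- tab (a point): Left face of the red shutter tab, an upright plate 44 mm wide (x), 6 mm thick (y), 238 mm above the bench; its top is 7 mm above this point, its foot 55 mm below. Push this face to the feeder's -y (right). Shut, it is 84 mm left of the magazine's centre. The space left of it is free down to the gate, which reaches 166 mm above the bench if that end is raised.
- left_tray (a point): Centre of the inner floor of the blue tray, 6 mm above the bench; inside 114 x 116 mm, walls 62 mm high (28 mm towards the chute).
- right_tray (a point): Centre of the inner floor of the orange tray, the same.
- fuse1: 22 x 58 mm cartridge fuse, white ceramic with steel end caps, about 55 g. Origin at its centre, its x axis along its length. One of three lying across the magazine, stacked on each other at the start with their axes along the feeder's x. They roll freely.
- fuse2: 22 x 58 mm cartridge fuse, white ceramic with steel end caps, about 55 g. Origin at its centre, its x axis along its length. One of three lying across the magazine, stacked on each other at the start with their axes along the feeder's x. They roll freely.
- fuse3: 22 x 58 mm cartridge fuse, white ceramic with steel end caps, about 55 g. Origin at its centre, its x axis along its length. One of three lying across the magazine, stacked on each other at the start with their axes along the feeder's x. They roll freely.
- isolator: Grey switch box with black rotary knob, 134 x 90 x 72 mm high, origin under its centre. To be left alone.
- junction_box: White open junction box with terminal blocks, 130 x 100 x 55 mm high, origin under its centre. To be left alone.
- multimeter: Yellow multimeter lying on its back, 150 x 78 x 40 mm high, origin under its centre. To be left alone.
- spare_fuse: A fuse of the same kind standing on end on the bench, 22 mm dia., 58 mm high, origin at its foot. To be left alone.
- gland: Black cable gland standing upright, 32 mm dia., 44 mm high, origin at its foot. To be left alone.
- pliers: Pliers with orange handles lying flat, 180 mm long, 16 mm high, origin near the middle. To be left alone.
- screwdriver: Screwdriver with red handle lying flat, about 200 mm long and 30 mm high, origin near the middle. To be left alone.
There are look-alikes about, which are no part of the job. What is shaped like the fuse3 but pink or turquoise is not meant.

How it is judged:
By the outcome, as a careful person would: the job done as asked, in the order asked, and still so for the second after the job is handed in, with the robot touching nothing.
It also fails if it takes over 40 s, if anything falls off the work surface, if the arm or the gripper's body presses on something with over 40 N, if the wrist force passes 120 N, or if a joint passes its speed limit or range.

## Working session

There is one attempt and no reset: what is moved stays moved. The work goes in short steps, Python scripts to look and compute and a tool call to move; the robot and the scene stay as the last step left them, time stands still between calls to the robot, and variables do not carry over. Pictures are saved under pics/ and viewed, about 8 in all and at most 12, crops included, and the job is handed in when it is done.

Besides the shell and the picture viewer there is one more tool, called after "Emit:" by a JSON object that holds its "api" and its "payload". servo_tool: Moves the arm, as the interface text tells. Its arguments: {"type":"object","properties":{"plan":{"type":"array"},"force":{"type":"number"}},"required":["plan"]}

```bash
mkdir -p pics; cat > h.py <<'E'
import numpy as np, cv2
from cell import env
def snap(n,f):
    c=env.read_camera(n); cv2.imwrite('pics/'+f,c['image']); np.save('pics/'+f+'.npy',{k:v for k,v in c.items()},allow_pickle=True); return c
def load(f): return np.load('pics/'+f+'.npy',allow_pickle=True).item()
def D(c): return np.array([c['k1'],0,0,0,0.]), np.array([[c['fx'],0,c['cx']],[0,c['fy'],c['cy']],[0,0,1.]])
def pix(c,P):
    d,K=D(c); return cv2.projectPoints(np.array(P,float).reshape(-1,3),np.array(c['rvec'],float),np.array(c['tvec'],float),K,d)[0].reshape(-1,2)
def atz(c,uv,z):
    d,K=D(c); p=cv2.undistortPoints(np.array(uv,float).reshape(1,1,2),K,d).ravel()
    R=cv2.Rodrigues(np.array(c['rvec'],float))[0]; t=np.array(c['tvec'],float).ravel()
    o=-R.T@t; r=R.T@np.r_[p,1]; return o+r*(z-o[2])/r[2]
E
python3 - <<'E'
from h import *
o=env.get_obs(); print(o['tool_pos'],o['tool_rot'],o['force'],o['time_s'])
a=snap('scene','s0.png');b=snap('top','t0.png')
for c in (a,b):
    R=cv2.Rodrigues(np.array(c['rvec'],float))[0]; print(-R.T@np.array(c['tvec']).ravel(),R[2],c['k1'])
E
```

```text
[ 0.25275274 -0.59824078  0.22144359] [-1.79888664e+02  5.07728548e-03  2.29091480e+01] [-0.00862861 -0.02384209  0.69183909] 0.0
[ 1.13937773 -0.25397199  0.62642108] [-0.72566823  0.33390231 -0.6015936 ] -0.02398587131134755
[ 0.39788321 -0.02277215  1.08824779] [ 0.19436709  0.01889515 -0.98074686] -0.07826225943961013
```

View pics/s0.png

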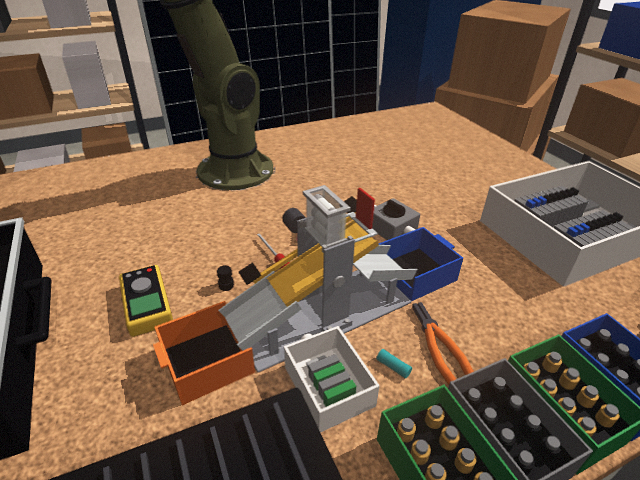

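View pics/t0.png

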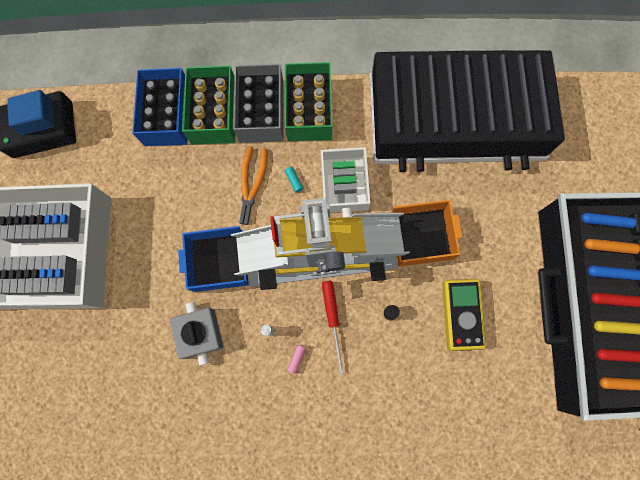

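The gate slopes down to orange: its left (blue) end is up, so it feeds orange and the left pad (top view, about (268,281)) is the one to press. The right pad is at (377,271), the tab at about (274,230) and the magazine at (317,222). I'll confirm this in an enlarged crop.

```bash
python3 - <<'E'
from h import *
c=load('t0.png'); cv2.imwrite('pics/t0c.png',cv2.resize(c['image'][180:310,170:470],None,fx=2.65,fy=2.65,interpolation=cv2.INTER_CUBIC))
E
```

```text
(no output)
```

View pics/t0c.png

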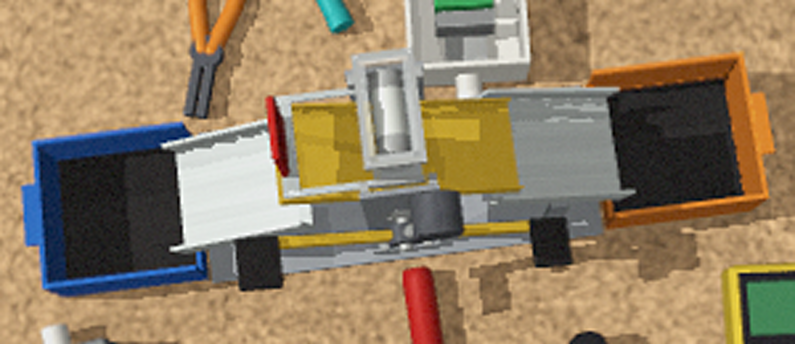

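The crop confirms it: left pad at full-image (267.7,279.2), larger and so raised; right pad (377.9,270.9), low; tab top (274.5,231); magazine rim centre (316.4,220.8). The tumbler leans right. Next I'll fit the feeder pose.

```bash
cat >> h.py <<'E'
E
python3 - <<'E'
from h import *
from scipy.optimize import least_squares
c=load('t0.png'); s=load('s0.png')
L=np.array([[-.078,.115,.170],[-.078,-.115,.091],[0,0,.257],[0,.087,.245]])
uv=np.array([[267.7,279.2],[377.9,270.9],[316.4,220.8],[274.5,230.9]])
def W(p,L):
    a=p[2]; R=np.array([[np.cos(a),-np.sin(a),0],[np.sin(a),np.cos(a),0],[0,0,1]]); return L@R.T+[p[0],p[1],0]
r=least_squares(lambda p:(pix(c,W(p,L))-uv).ravel(),[.55,0,0])
print(r.x,np.degrees(r.x[2]),r.fun.round(1)); np.save('f.npy',r.x)
for l,q in zip(L,uv): print(atz(c,q,l[2]).round(4),W(r.x,l).round(4))
print('scene', pix(s,W(r.x,L)).round(0))
print('box etc', [atz(c,q,z).round(3) for q,z in (((193,332),.072),((267,330),.058),((392,313),.044))])
for n in [[-.078,.115,.25],[-.1,.115,.35],[0,.12,.25],[0,.2,.35]]: print(n,W(r.x,np.array(n)).round(4))
E
```

```text
[ 0.61140057 -0.00374655  0.11377703] 6.51894363831404 [-2.6  1.5  4.5 -0.2  2.7  0.2 -4.2 -1.6]
[0.5235 0.0967 0.17  ] [0.5208 0.1017 0.17  ]
[ 0.5467 -0.1177  0.091 ] [ 0.547  -0.1269  0.091 ]
[0.6119 0.001  0.257 ] [ 0.6114 -0.0037  0.257 ]
[0.5984 0.0752 0.245 ] [0.6015 0.0827 0.245 ]
scene [[352. 202.]
 [244. 273.]
 [323. 199.]
 [367. 191.]]
box etc [array([0.43 , 0.264, 0.072]), array([0.433, 0.113, 0.058]), array([ 0.464, -0.148,  0.044])]
[-0.078, 0.115, 0.25] [0.5208 0.1017 0.25  ]
[-0.1, 0.115, 0.35] [0.499  0.0992 0.35  ]
[0, 0.12, 0.25] [0.5978 0.1155 0.25  ]
[0, 0.2, 0.35] [0.5887 0.195  0.35  ]
```

```bash
python3 - <<'E'
from h import *
from scipy.optimize import least_squares
c=load('t0.png'); s=load('s0.png')
L=np.array([[-.078,.104,.170],[-.078,-.112,.091],[0,0,.257],[0,.079,.245]])
uv=np.array([[267.7,279.2],[377.9,270.9],[316.4,220.8],[274.5,230.9]])
def W(p,L):
    a=p[2]; R=np.array([[np.cos(a),-np.sin(a),0],[np.sin(a),np.cos(a),0],[0,0,1]]); return L@R.T+[p[0],p[1],0]
r=least_squares(lambda p:(pix(c,W(p,L))-uv).ravel(),[.55,0,0])
print(r.x,np.degrees(r.x[2]),r.fun.round(1)); np.save('f.npy',r.x)
for l in ([-.078,.104,.170],[-.078,.112,.091],[0,.082,.238],[0,.12,.30]): print(l,W(r.x,np.array(l)).round(4))
print('scene', pix(s,W(r.x,L)).round(0))
E
```

```text
[6.10790399e-01 3.62086657e-04 1.11753237e-01] 6.4029887990835705 [ 0.9  0.9  1.   0.4  0.4  0.6 -2.1 -1.9]
[-0.078, 0.104, 0.17] [0.5217 0.095  0.17  ]
[-0.078, 0.112, 0.091] [0.5208 0.103  0.091 ]
[0, 0.082, 0.238] [0.6016 0.0819 0.238 ]
[0, 0.12, 0.3] [0.5974 0.1196 0.3   ]
scene [[349. 203.]
 [248. 272.]
 [325. 198.]
 [365. 192.]]
```

Emit:
{"api": "servo_tool", "payload": {"plan": [[0,[0,0,-1.6],[0,0,-6.7]],[0,[0,0,-1.6],[0,0,-6.7]],[0,[0,0,-1.6],[0,0,-6.7]],[0,[0,0,-1.6],[0,0,-6.7]],[0,[0,0,-1.6],[0,0,-6.7]],[0,[0,0,-1.6],[0,0,-6.7]],[0,[0,0,-1.6],[0,0,-6.7]],[0,[0,0,-1.6],[0,0,-6.7]],[0,[0,0,-1.6],[0,0,-6.7]],[0,[0,0,-1.6],[0,0,-6.7]],[0,[0,0,-1.6],[0,0,-6.7]]]}}

```text
time_s: 1.02
tool_pos: [0.2512, -0.5953, 0.3921]
tool_rot: [-179.6, -1.4, 100.1]
force: [-0.0, -0.3, 0.8]
grip_width: 0.0213
```

```bash
cat >> h.py <<'E'
from scipy.spatial.transform import Rotation as Ro
def go(l,lean=25):
    "shift (cm) and turn (deg) in tool axes to feeder point l, jaws along feeder x, leaning left"
    f=np.load('f.npy'); a=f[2]; F=Ro.from_euler('z',a)
    o=env.get_obs(); R=Ro.from_euler('xyz',o['tool_rot'],degrees=True)
    T=F*Ro.from_matrix(np.array([[0,1,0],[1,0,0],[0,0,-1.]]))*Ro.from_euler('y',-lean,degrees=True)
    d=F.apply(l)+[f[0],f[1],0]-o['tool_pos']
    q=F.inv().apply(np.array(o['tool_pos'])-[f[0],f[1],0])
    print('t',o['time_s'],'feeder pos',q.round(4),'shift cm',(R.inv().apply(d)*100).round(2),'turn',(R.inv()*T).as_rotvec(degrees=True).round(1),'F',np.round(o['force'],1),'w',o['grip_width'])
E
python3 -c "
from h import *
go([-.08,.16,.36],0)"
```

```text
t 1.0167 feeder pos [-0.4238 -0.5518  0.3921] shift cm [68.72 38.92  4.67] turn [-0.4 -1.4  3.7] F [-0.  -0.3  0.8] w 0.021335243239115533
```

Emit:
{"api": "servo_tool", "payload": {"plan": [[0,[3.4,1.9,0],[0,0,0.2]],[0,[3.4,1.9,0],[0,0,0.2]],[0,[3.4,1.9,0],[0,0,0.2]],[0,[3.4,1.9,0],[0,0,0.2]],[0,[3.4,1.9,0],[0,0,0.2]],[0,[3.4,1.9,0],[0,0,0.2]],[0,[3.4,1.9,0],[0,0,0.2]],[0,[3.4,1.9,0],[0,0,0.2]],[0,[3.4,1.9,0],[0,0,0.2]],[0,[3.4,1.9,0],[0,0,0.2]],[0,[3.4,1.9,0],[0,0,0.2]],[0,[3.4,1.9,0],[0,0,0.2]],[0,[3.4,1.9,0],[0,0,0.2]],[0,[3.4,1.9,0],[0,0,0.2]],[0,[3.4,1.9,0],[0,0,0.2]],[0,[3.4,1.9,0],[0,0,0.2]],[0,[3.4,1.9,0],[0,0,0.2]],[0,[3.4,1.9,0],[0,0,0.2]],[0,[3.4,1.9,0],[0,0,0.2]]]}}

```text
time_s: 2.6
tool_pos: [0.5204, 0.1165, 0.3972]
tool_rot: [-179.2, -1.1, 95.1]
force: [-0.2, -0.5, -0.6]
grip_width: 0.0003
```

```bash
python3 -c "
from h import *
go([-.08,.16,.36],0);go([-.08,.16,.36],25)"
```

```text
t 2.6 feeder pos [-0.0769  0.1255  0.3972] shift cm [ 3.37 -0.34  3.79] turn [-0.8 -1.1 -1.3] F [-0.2 -0.5 -0.6] w 0.00029457150795681223
t 2.6 feeder pos [-0.0769  0.1255  0.3972] shift cm [ 3.37 -0.34  3.79] turn [ -1.1 -26.1  -1.2] F [-0.2 -0.5 -0.6] w 0.00029457150795681223
```

Emit:
{"api": "servo_tool", "payload": {"plan": [[0,[0,-0.1,1],[-0.3,-6.5,-0.3]],[0,[0,-0.1,1],[-0.3,-6.5,-0.3]],[0,[0,-0.1,1],[-0.3,-6.5,-0.3]],[0,[0,0,1],[-0.2,-6.5,-0.3]],[0,[0,0,0],[0,0,0]]]}}

```text
time_s: 3.02
tool_pos: [0.5201, 0.1197, 0.3544]
tool_rot: [179.8, 25.4, 97.2]
force: [-1.3, 1.2, -0.5]
grip_width: 0.0003
```

```bash
python3 -c "
from h import *
go([-.08,.108,.21])
snap('wrist','w1.png')"
```

```text
t 3.0167 feeder pos [-0.0768  0.1287  0.3544] shift cm [ 4.32 -0.38 13.93] turn [0.5 0.4 0.7] F [-1.3  1.2 -0.5] w 0.0003238963468401666
```

View pics/w1.png

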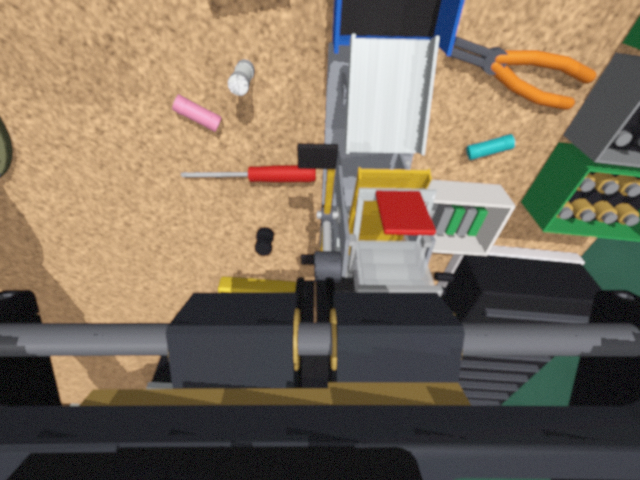

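The wrist view shows the raised left pad at (317,156) and the tab at (405,212). I'll check my model's projections against these.

```bash
python3 - <<'E'
from h import *
w=load('w1.png'); o=env.get_obs(); f=np.load('f.npy')
T=np.eye(4); T[:3,:3]=Ro.from_euler('xyz',o['tool_rot'],degrees=True).as_matrix(); T[:3,3]=o['tool_pos']
M=np.linalg.inv(T@np.array(w['T_tool_cam']))
w['rvec']=cv2.Rodrigues(M[:3,:3])[0]; w['tvec']=M[:3,3]
W=lambda l:Ro.from_euler('z',f[2]).apply(l)+[f[0],f[1],0]
print(pix(w,[W([-.078,.104,.17]),W([0,.082,.238]),W([-.022,.079,.245]),W([.022,.079,.245])]))
q=atz(w,(317,156),.170); print(Ro.from_euler('z',-f[2]).apply(q-[f[0],f[1],0]))
q=atz(w,(406,233),.245); print(Ro.from_euler('z',-f[2]).apply(q-[f[0],f[1],0]))
E
```

```text
[[312.92912127 157.96722471]
 [405.49165254 221.86675653]
 [380.06167322 229.81735884]
 [432.91824462 230.08575219]]
[-0.07419534  0.10607276  0.17      ]
[2.02159408e-04 7.56682916e-02 2.45000000e-01]
```

Emit:
{"api": "servo_tool", "payload": {"plan": [[0,[1.1,-0.1,3.5],[0,0,0]],[0,[1.1,-0.1,3.5],[0,0,0]],[0,[1.1,0,3.5],[0,0,0]],[0,[1.1,0,3.3],[0,0,0]],[0,[0,0,0],[0,0,0]]]}}

```text
time_s: 3.48
tool_pos: [0.5266, 0.0957, 0.2135]
tool_rot: [179.1, 24.3, 95.8]
force: [-0.8, -1.7, -0.3]
grip_width: 0.0005
```

```bash
python3 -c "
from h import *
go([-.08,.112,.11])"
```

```text
t 3.4833 feeder pos [-0.0731  0.1041  0.2135] shift cm [ 4.96 -0.84  9.1 ] turn [ 0.6 -0.7 -0.5] F [-0.8 -1.7 -0.3] w 0.0004670211156185722
```

Emit:
{"api": "servo_tool", "payload": {"plan": [[0,[0.5,-0.3,0.9],[0,0,0]],[0,[0.5,-0.3,0.9],[0,0,0]],[0,[0.5,-0.1,0.9],[0,0,0]],[0,[0.5,-0.1,0.9],[0,0,0]],[0,[0.5,0,0.9],[0,0,0]],[0,[0.5,0,0.9],[0,0,0]],[0,[0.5,0,0.9],[0,0,0]],[0,[0.5,0,0.9],[0,0,0]]]}}

```text
time_s: 4.15
tool_pos: [0.527, 0.0978, 0.1374]
tool_rot: [178.2, 23.8, 94.4]
force: [0.4, 0.3, 0.4]
grip_width: 0.0003
```

```bash
python3 -c "
from h import *
go([-.08,.112,.105])"
```

```text
t 4.15 feeder pos [-0.0724  0.1061  0.1374] shift cm [ 1.82 -0.87  2.71] turn [ 1.  -1.1 -1.9] F [0.4 0.3 0.4] w 0.0002616376017169845
```

Emit:
{"api": "servo_tool", "payload": {"plan": [[0,[0.5,-0.4,0.9],[0.3,-0.3,-0.6]],[0,[0.5,-0.4,0.9],[0.3,-0.3,-0.6]],[0,[0.5,-0.2,0.9],[0.3,-0.3,-0.6]],[0,[0,0,0],[0,0,0]]]}}

```text
time_s: 4.48
tool_pos: [0.5147, 0.1001, 0.0999]
tool_rot: [-179.6, 24.8, 96.8]
force: [0.1, -0.5, -0.1]
grip_width: 0.0005
```

```bash
python3 -c "
from h import *
go([-.08,.112,.105])
c=snap('scene','s1.png');t=snap('top','t1.png')
a=cv2.resize(c['image'][150:350,200:480],(800,571))
cv2.imwrite('pics/c1.png',np.hstack([cv2.resize(c['image'][170:330,230:450],(440,320)),cv2.resize(t['image'][190:310,170:300],(347,320))]))"
```

```text
t 4.4833 feeder pos [-0.0844  0.1098  0.0999] shift cm [-0.02  0.43 -0.56] turn [-0.2 -0.2  0.3] F [ 0.1 -0.5 -0.1] w 0.0005244075765338895
```

View pics/c1.png

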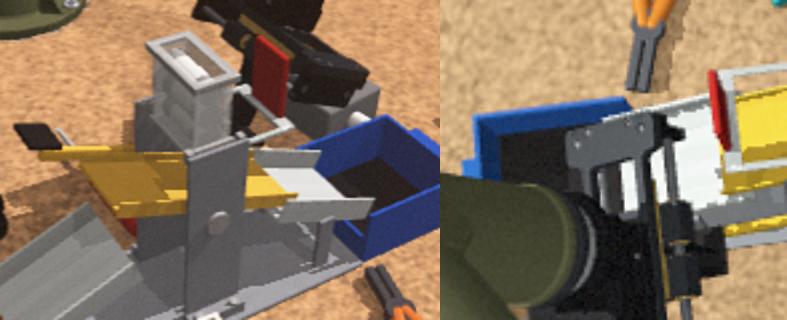

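The scene crop shows the gate now sloping down to blue with the right pad raised, so it has rocked over. I'll retreat along the tool axis.

Emit:
{"api": "servo_tool", "payload": {"plan": [[0,[0,0,-2],[0,0,0]],[0,[0,0,-4],[0,0,0]],[0,[0,0,-4],[0,0,0]],[0,[0,0,-4],[0,0,0]],[0,[0,0,0],[0,0,0]]]}}

```text
time_s: 5.0
tool_pos: [0.509, 0.1589, 0.2339]
tool_rot: [-179.7, 24.9, 96.5]
force: [-0.0, 1.7, -0.5]
grip_width: 0.0006
```

```bash
python3 -c "
from h import *
go([0,.12,.22])"
```

```text
t 5.0 feeder pos [-0.0835  0.1689  0.2339] shift cm [-3.87  8.36  3.28] turn [-0.3 -0.1  0.1] F [-0.   1.7 -0.5] w 0.0006061047617119505
```

Emit:
{"api": "servo_tool", "payload": {"plan": [[0,[0,2.8,0],[0,0,0]],[0,[-0.6,2.8,0.5],[0,0,0]],[0,[-1.4,2.8,1.2],[0,0,0]],[0,[-1.2,0.3,1.0],[0,0,0]],[0,[0,0,0],[0,0,0]]]}}

```text
time_s: 5.42
tool_pos: [0.605, 0.1329, 0.23]
tool_rot: [179.4, 24.8, 96.5]
force: [-0.5, -0.9, -0.4]
grip_width: 0.0005
```

```bash
python3 -c "
from h import *
go([0,.12,.22]);go([0,.095-.036,.22])
c=snap('scene','s2.png')
cv2.imwrite('pics/c2.png',cv2.resize(c['image'][170:330,230:450],(770,560)))"
```

```text
t 5.4167 feeder pos [0.0091 0.1323 0.23  ] shift cm [-0.7  -0.92  1.42] turn [ 0.6 -0.2  0.1] F [-0.5 -0.9 -0.4] w 0.0004939849888542988
t 5.4167 feeder pos [0.0091 0.1323 0.23  ] shift cm [-6.23 -0.96  3.97] turn [ 0.6 -0.2  0.1] F [-0.5 -0.9 -0.4] w 0.0004939849888542988
```

View pics/c2.png

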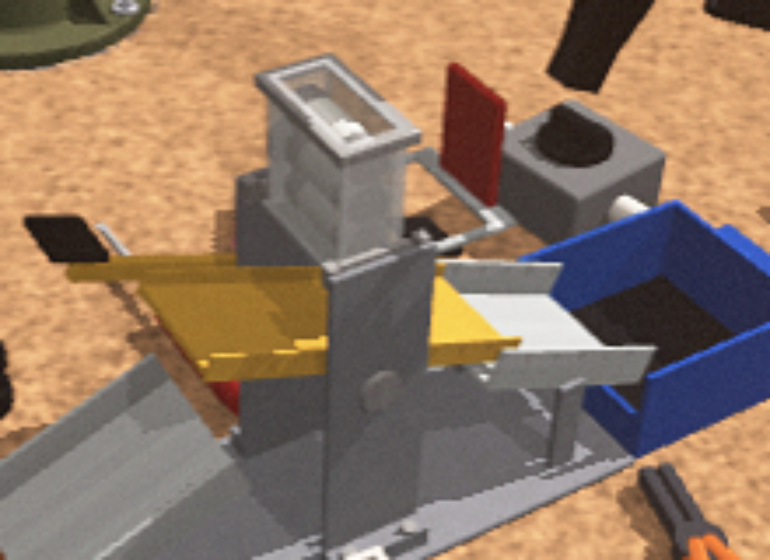

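The gate stays over, its left end feeding blue; the tab is clear and the fuses are still in the magazine. Now the push.

Emit:
{"api": "servo_tool", "payload": {"plan": [[0,[-1.6,-0.4,1.0],[0,0,0]],[0,[-1.6,-0.4,0.9],[0,0,0]],[0,[-0.9,0,0.4],[0,0,0]],[0,[-0.9,0,0.4],[0,0,0]],[0,[-0.9,0,0.4],[0,0,0]],[0,[-0.9,0,0.4],[0,0,0]]]}}

```text
time_s: 5.97
tool_pos: [0.6018, 0.0673, 0.2272]
tool_rot: [179.2, 24.0, 97.4]
force: [-0.4, 2.0, -0.5]
grip_width: 0.0003
```

```bash
python3 -c "
from h import *
go([0,.056,.22])"
```

```text
t 5.9667 feeder pos [-0.0014  0.0675  0.2272] shift cm [-0.76  0.11  1.13] turn [ 1.2 -1.   0.9] F [-0.4  2.  -0.5] w 0.00032560718765968196
```

Emit:
{"api": "servo_tool", "payload": {"plan": [[0,[-0.7,0,0.5],[0,0,0]],[0,[-0.7,0,0.5],[0,0,0]],[0,[-0.6,0,0.3],[0,0,0]],[0,[-0.6,0,0.3],[0,0,0]]]}}

```text
time_s: 6.3
tool_pos: [0.6032, 0.0566, 0.2262]
tool_rot: [178.9, 22.5, 98.4]
force: [-4.3, 11.9, 2.1]
grip_width: 0.0007
```

```bash
python3 -c "
from h import *
go([0,.056,.22])
c=snap('scene','s3.png')
cv2.imwrite('pics/c3.png',cv2.resize(c['image'][170:330,230:480],(800,512)))"
```

```text
t 6.3 feeder pos [-0.0013  0.0568  0.2262] shift cm [0.16 0.11 0.6 ] turn [ 1.9 -2.6  1.8] F [-4.3 11.9  2.1] w 0.0007404071772253969
```

View pics/c3.png

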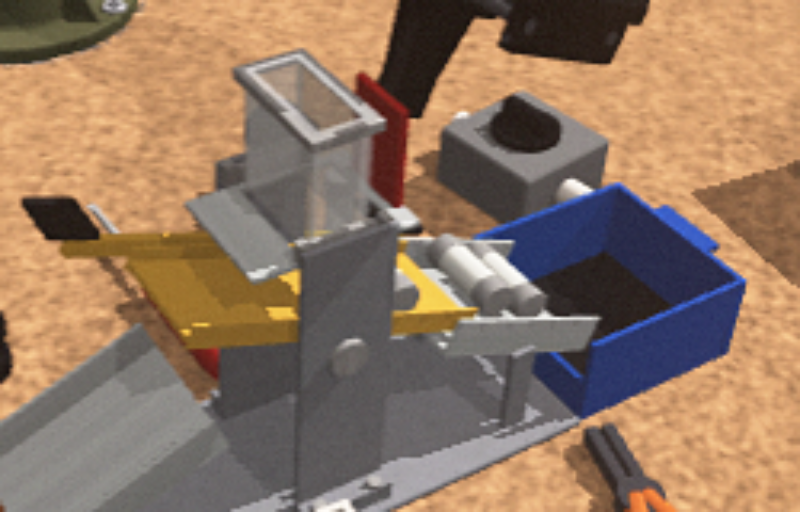

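The force has risen to 12 N, so the tab is at its stop, and the fuses are rolling into blue. One more gentle nudge, then I'll retreat.

Emit:
{"api": "servo_tool", "payload": {"plan": [[0,[-0.7,0,0.3],[0,0,0]],[0,[-0.7,0,0.3],[0,0,0]]]}}

```text
time_s: 6.52
tool_pos: [0.6031, 0.0567, 0.2264]
tool_rot: [178.8, 21.3, 99.3]
force: [-4.7, 13.7, 4.2]
grip_width: 0.0006
```

Emit:
{"api": "servo_tool", "payload": {"plan": [[0,[1.5,0,-0.6],[0,0,0]],[0,[2,0,-0.8],[0,0,0]],[0,[2,0,-3],[0,0,0]],[0,[0,0,-4],[0,0,0]],[0,[0,0,-4],[0,0,0]],[0,[0,0,-4],[0,0,0]],[0,[0,0,0],[0,0,0]],[0,[0,0,0],[0,0,0]],[0,[0,0,0],[0,0,0]],[0,[0,0,0],[0,0,0]],[0,[0,0,0],[0,0,0]],[0,[0,0,0],[0,0,0]],[0,[0,0,0],[0,0,0]],[0,[0,0,0],[0,0,0]]]}}

```text
time_s: 7.68
tool_pos: [0.5815, 0.1553, 0.3611]
tool_rot: [179.4, 22.3, 98.7]
force: [0.0, 0.1, 0.1]
grip_width: 0.0006
```

```bash
python3 -c "
from h import *
go([0,.056,.22])
c=snap('scene','s4.png');t=snap('top','t4.png')
cv2.imwrite('pics/c4.png',np.vstack([cv2.resize(c['image'][160:340,200:480],(466,300)),cv2.resize(t['image'][190:310,170:356],(466,300))]))"
```

```text
t 7.6833 feeder pos [-0.0118  0.1573  0.3611] shift cm [-4.04  0.61 16.92] turn [ 1.5 -2.7  2.1] F [0.  0.1 0.1] w 0.0005521174579928608
```

View pics/c4.png

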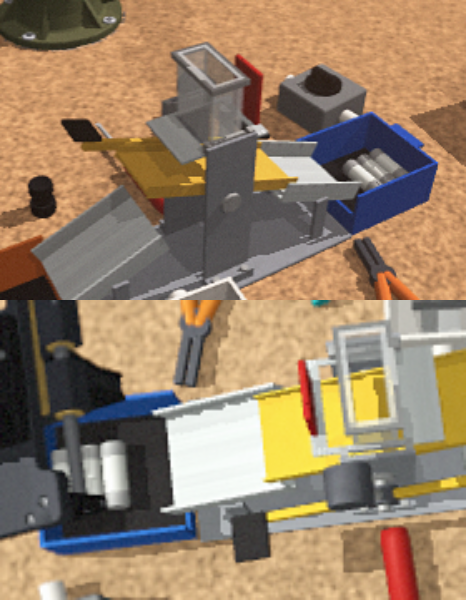

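All three fuses lie in the blue tray, the magazine is empty, the gate is over and the tab is in. The arm is clear and the tool force is zero. I'm handing in.

```bash
python3 -c "
from h import *
print(env.sign_off())"
```

```text
the job is handed in; nothing more can be done
None
```

The feeder is changed over to the blue (left) chute, and all three fuses have rolled down it into the blue tray. I handed the job in at about 7.8 s of the 40 s allowed.

- **Gate:** it was feeding orange, so I pressed the raised left pad with the shut fingertips until the gate rocked over. The scene image before the push showed it staying there.
- **Shutter:** I pushed the red tab to the right until it stopped moving and the force levelled at about 14 N. The push force never came near the limits.
- **Last checks:** the final images show three fuses in the blue tray, an empty magazine, the gate still sloping to blue and the tab in. The arm was clear and the tool force about zero.
- **Surroundings:** the bench items visible in those crops looked undisturbed. I did not compare every item against its starting position.
- **Disagreement:** my first fit of the feeder's position was off by up to 4.5 pixels (about 8 mm) because I had ignored the tilt of the gate. Correcting that brought the fit to about 2 pixels. The wrist camera then agreed to about 4 mm on the pad and the tab.

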